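Book in samples: check the balance, weigh the trip blank, sort vials and jars

ROBOT

A 7-joint arm with a two-finger parallel gripper is mounted at the origin on the work surface. World frame = base frame: x ahead of the robot, y to its left, z up, the work surface at z = 0. Lengths are in m, angles in rad, forces in N, time in s.
With the tool pointing down it reaches from about 0.425 to 1.025 m from the base axis. Payload 9.4 kg.
Tool frame: the origin (TCP) lies at the very end of the fingers, on their centre line; the grasp point (between the pads) lies 19 mm behind it; z points along the fingers, y is the line along which they close (so a half turn about z gives the same grasp; the last joint's range is limited). The gripper opens to 93 mm and grips with 3 to 60 N. Pads are 15 mm wide; open, the fingers measure 128 mm over their backs; the gripper's body (75 mm by 188 mm) begins 65 mm behind the grasp point.
Start: joints at [1.225, 0.599, -0.003, 1.599, 0.002, 0.943, -0.08], TCP at [0.193, -0.699, 0.219] pointing down, gripper open.
Joint ranges: [-2.57, 2.57], [-0.35, 1.97], [-1.29, 1.29], [0.11, 2.56], [-1.05, 4.19], [0.11, 1.86], [-2.63, 2.63]. Speed limits (rad/s): [2.22, 2.22, 3.01, 3.01, 3.14, 3.14, 3.14].

INTERFACE

Orientations are given as a unit quaternion [x, y, z, w].
In Python, from plant import manip, kin, telemetry, read_camera, spotter gives the robot as it stands. Calls block until the motion is done:
- manip.movep(position, orientation): joint-space move of the TCP to a pose.
- manip.move_l(position, rate=0.15, orientation=None): straight line of the TCP; orientation=None keeps the orientation; rate is the mean speed in m/s.
- manip.goto_joints(angles): joint-space move.
- manip.gripper_to(opening): opening from 0.0 (shut) to 1.0 (fully open); the grip force is fixed at half the most; returns when the fingers have stopped.
- manip.sleep(seconds).
- kin.ik(position, orientation): joint angles nearest the present ones, or None.
- telemetry.get_state(): the state.
- read_camera(name): name is "scene" or "top" or "wrist"; returns a dict with "image" (384x512x3 uint8, red, green, blue), "depth" (384x512 float32, m along the optical axis (not along the pixel's ray), 0 where there is no reading), "fovy" (degrees; the focal length in pixels is half the picture's height over the tangent of half this angle, whatever the lens; pixels are square), "cx", "cy" (the principal point, pixels), "k1" (the pictures are not rectified: a ray, as slopes to the right and down, at radius r is drawn at 1 + k1 r^2 times it, then the intrinsics apply), "eye" and "orientation" of the camera in the world. Camera axes: x right, y up, looking along -z (the intrinsics and any distortion apply to the point x, -y, -z); pixel columns grow to the right and rows downward; lengths in m; the calibration is good to about 2 mm. A picture is of the moment at which its call begins.
A pose or a line that the arm cannot do raises manip.Unreachable and nothing moves.
- manip.hand_in(): hands the job in; it is judged then, once.
Trained networks look in the newest picture that a camera, given by its name, has taken for a name from the list of things; names that differ only in an ending like _2 or _b are one class to them, and where a whole thing is asked for, a point or a joint stands for the part that bears it (a point fixed in the world has none). Each returns a list of dicts, best first, with "p" (0 to 1); they miss things now and then, are a little off and sometimes report something else, mostly with a low value. They report only what shows in the picture. A call takes as long as a camera call. They do not tell look-alikes from the thing itself.
- spotter.outline_of(camera, thing): "mask" (384x512 bool, what is visible of it).
- spotter.pinpoint(camera, thing): "xyz" ([x, y, z] in m, in the coordinates of the camera as it stood for that picture, good to about 4 mm: a listed point, or the origin of a listed thing).
The state is a dict: "clock": time; "q": joint angles; "joint_vel": joint speeds; "joint_efforts": joint torques, N m; "position": TCP position; "ee_rot": TCP orientation; "wrist_force": force on the tool from outside, world axes, zero at the start; "wrist_torque": the same for the moment, N m; "grip_width": opening from 0.0 (shut) to 1.0 (fully open); "grasp_force": force on a finger pad.
Only numpy, scipy, OpenCV 4.12 (cv2) and the standard library are available. Lean on these libraries where they do the work, as an engineer would, in place of code of your own. Each camera call takes 0.05 s, during which the arm holds its last target. There are 200 camera calls.

TASK

Book in the samples on the steel tray. First check the balance: gently stand the steel check weight on the centre of the pan, let go and leave it a couple of seconds to settle, and put it back upright on its rubber pad; then weigh the big white trip-blank bottle in the same way, centred and on its own, and move it from the pan into the low white foam box. Sort all the samples that came, each standing upright on the box's floor, the tall thin vials into the high blue foam box and the squat jars into the low white one with the trip blank (at any time, in any order), leaving the pan empty and not disturbing the beaker, wash bottle and mouse.

Things in the scene. Friction and masses are not known exactly. Their poses are not given: they have to be found in the camera images.
- check_weight_center (a point): 500 g stainless-steel check weight, always present: an upright cylinder 40 mm across and 50 mm high with a 28 mm knob on top, 72 mm high in all. The point is on its axis, 36 mm above its foot; z is up along its axis. It starts standing on its pad.
- weight_pad: the weight's home: a fixed dark rubber pad 120 x 120 mm, 6 mm thick, flat with no rim. Origin at the centre of its underside, on the bench.
- balance: white top-pan laboratory balance, fixed on the bench, 290 mm long, 190 mm wide, 60 mm high. Origin on the bench directly below the centre of the pan; the housing reaches 190 mm from there towards its own -x (grey keypad and display end) and 100 mm towards +x, 95 mm to either side.
- pan_top (a point): centre of the upper face of the balance's round steel pan, 130 mm across, 4 mm thick, flat with no rim, marked with two fine rings round its centre; 78 mm above the bench when empty. It moves down with the pan.
- pan (a joint): how far the sprung pan is pressed down, m: 0 empty, 6 mm is its stop; the spring gives about 1.6 N per mm (check weight 3.1 mm, trip blank about 1 mm).
- tray: shallow steel delivery tray 200 (x) x 280 (y) mm, fixed, floor 4 mm thick, lip 14 mm high. Origin at the centre of its underside. The samples start standing on it, about 90 mm apart, in any arrangement.
- blank_center (a point): the trip blank, always present: one big white plastic bottle with a paper label, body 56 mm across up to 72 mm above its foot, then a white cap 42 mm across, 98 mm high in all, about 180 g. The point is on its axis, half-way up (49 mm); z is up along its axis. Starts standing on the tray.
- tall_box: the high blue foam box for vials, open on top, fixed: outside 150 (x) x 240 (y) mm and 75 mm high, walls 20 mm, inside 110 x 200 mm; its inner floor is raised to 35 mm above the bench. Origin at the centre of its underside.
- low_box: the low white foam box for jars and the trip blank, open on top, fixed: outside 170 (x) x 250 (y) mm and 45 mm high, walls 20 mm, inside 130 x 210 mm; its inner floor is 22 mm above the bench. Origin at the centre of its underside.
- beaker: bystander: empty glass beaker, 72 mm across, 95 mm high, standing on the bench. Origin at the centre of its foot.
- wash_bottle: bystander: white wash bottle with a bent spout, 64 mm across, 180 mm high. Origin at the centre of its foot.
- mouse: bystander: white computer mouse, 105 x 60 x 26 mm. Origin at the centre of its underside.
- vial1_center (a point): tall thin sample vial, clear glass with white cap and paper label, a straight cylinder 28 mm across and 95 mm high, about 65 g; present in some runs only. The point is on its axis, half-way up (47.5 mm); z is up along its axis. Starts standing on the tray.
- vial2_center (a point): tall thin sample vial, clear glass with white cap and paper label, a straight cylinder 28 mm across and 95 mm high, about 65 g; present in some runs only. The point is on its axis, half-way up (47.5 mm); z is up along its axis. Starts standing on the tray.
- vial3_center (a point): tall thin sample vial, clear glass with white cap and paper label, a straight cylinder 28 mm across and 95 mm high, about 65 g; present in some runs only. The point is on its axis, half-way up (47.5 mm); z is up along its axis. Starts standing on the tray.
- jar1_center (a point): squat sample jar, clear glass with white lid and paper label, a straight cylinder 50 mm across and 66 mm high, about 130 g; present in some runs only. The point is on its axis, half-way up (33 mm); z is up along its axis. Starts standing on the tray.
- jar2_center (a point): squat sample jar, clear glass with white lid and paper label, a straight cylinder 50 mm across and 66 mm high, about 130 g; present in some runs only. The point is on its axis, half-way up (33 mm); z is up along its axis. Starts standing on the tray.
Things that resemble listed ones, but are neither listed nor needed, are in the scene too. What is shaped like the part that bears check_weight_center but purple is not meant.

How it is judged:
By the outcome, as a careful person would: the job done as asked, in the order asked, and still so for the second after the job is handed in, with the robot touching nothing.
Of vial1, vial2, vial3, jar1, jar2 only 3 to 5 are there at a start; the rules pass over those that are not, and their reading is None.
At some moment in a run one of blank, jar1, jar2 may be knocked a few centimetres aside while the robot is not near it.
It also fails if it takes over 208 s, if anything falls off the work surface, if the arm or the gripper's body presses on something with over 40 N, if the wrist force passes 120 N, or if a joint passes its speed limit or range.

## Working session

There is one attempt and no reset: what is moved stays moved. The work goes in short steps, each a Python script; the robot and the scene stay as the last script left them, time stands still between calls to the robot, and variables do not carry over. Pictures are saved under pics/ and viewed, at most 14 in all, crops included, and the job is handed in when it is done.

```bash
ls; mkdir -p pics
cat > h.py <<'E'
import numpy as np, cv2
from scipy.spatial.transform import Rotation as R
from plant import manip, kin, telemetry, read_camera, spotter
def w(cam,p): return np.array(cam["eye"])+R.from_quat(cam["orientation"]).apply(p)
def cloud(c):
    d=c["depth"];H,W=d.shape;f=H/2/np.tan(np.radians(c["fovy"])/2)
    u,v=np.meshgrid(np.arange(W),np.arange(H))
    K=np.array([[f,0,c["cx"]],[0,f,c["cy"]],[0,0,1.]])
    s=cv2.undistortPoints(np.stack([u,v],-1).reshape(-1,1,2).astype(float),K,np.array([c["k1"],0,0,0.])).reshape(H,W,2)
    p=np.stack([s[...,0]*d,-s[...,1]*d,-d],-1)
    out=p@R.from_quat(c["orientation"]).as_matrix().T+np.array(c["eye"]); out[d<=0]=np.nan
    return out
def save(c,n): cv2.imwrite("pics/"+n,c["image"][...,::-1])
E
python3 - <<'E'
from h import *
s=telemetry.get_state();print(s)
for n in("scene","top"):
    c=read_camera(n);save(c,n+"0.png");print(n,c["eye"],c["orientation"],c["fovy"],c["k1"])
    for t in["check_weight_center","weight_pad","balance","pan_top","tray","blank_center","tall_box","low_box","beaker","wash_bottle","mouse","vial1_center","jar1_center"]:
        print(t,[(round(r["p"],2),w(c,r["xyz"]).round(3).tolist()) for r in spotter.pinpoint(n,t)])
print(telemetry.get_state()["clock"])
E
```

```text
pics
{'clock': 0.0, 'q': array([ 1.22528694,  0.60010866, -0.00254494,  1.60013721,  0.00184031,
        0.94290773, -0.07978259]), 'joint_vel': array([-1.97795013e-04, -1.15602367e-03, -6.87354924e-04, -6.00376928e-04,
        2.96251613e-04, -1.03679914e-03,  2.00413324e-05]), 'joint_efforts': array([ 1.88915787e-03, -7.65037823e+01,  1.49763811e+00, -2.52340186e+01,
       -5.24856022e-02,  1.66827359e-02,  1.36918893e-04]), 'position': array([ 0.19238836, -0.69849233,  0.21776924]), 'ee_rot': array([ 9.90974206e-01,  1.34050418e-01, -1.90320936e-04, -7.56163664e-04]), 'wrist_force': array([-0.0006271 , -0.00173151, -0.13815773]), 'wrist_torque': array([ 0.01366846, -0.01565718, -0.0137102 ]), 'grasp_force': 0.0, 'grip_width': 0.9984800933367434}
scene [ 1.26201414 -0.42228992  0.72936784] [0.40485446 0.20179546 0.38420877 0.80483233] 52.46265660149939 -0.024836270779424876
check_weight_center [(0.74, [0.426, -0.051, 0.042]), (0.74, [0.344, 0.083, 0.037]), (0.58, [0.417, 0.086, 0.034])]
weight_pad [(0.77, [0.439, -0.034, -0.001])]
balance [(0.73, [0.532, 0.311, -0.003]), (0.54, [0
[... 677 characters left out ...]
ter [(0.67, [0.424, -0.054, 0.045]), (0.64, [0.343, 0.083, 0.035]), (0.61, [0.415, 0.081, 0.037])]
weight_pad [(0.93, [0.436, -0.036, 0.006])]
balance [(0.82, [0.534, 0.306, -0.001]), (0.74, [0.803, -0.09, -0.001]), (0.27, [0.675, 0.014, 0.049])]
pan_top [(0.87, [0.532, 0.305, 0.082])]
tray [(0.56, [0.628, 0.016, 0.003]), (0.43, [0.608, 0.483, -0.003])]
blank_center [(0.49, [0.675, 0.014, 0.048])]
tall_box [(0.96, [0.619, -0.297, 0.003]), (0.44, [0.672, -0.075, 0.051])]
low_box [(0.6, [0.413, -0.291, -0.004])]
beaker [(0.8, [0.719, 0.332, 0.005])]
wash_bottle [(0.72, [0.805, -0.086, 0.001])]
mouse [(0.91, [0.607, 0.48, -0.002])]
vial1_center [(0.41, [0.583, 0.017, 0.053])]
jar1_center []
1.4
```

View pics/scene0.png

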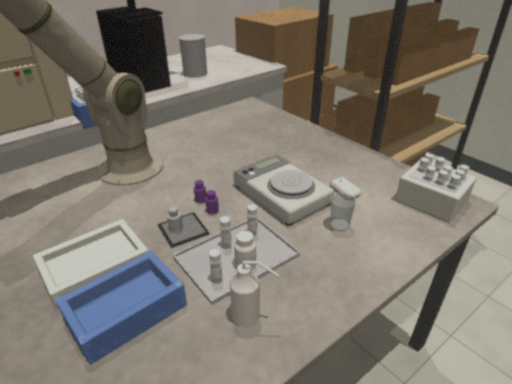

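View pics/top0.png

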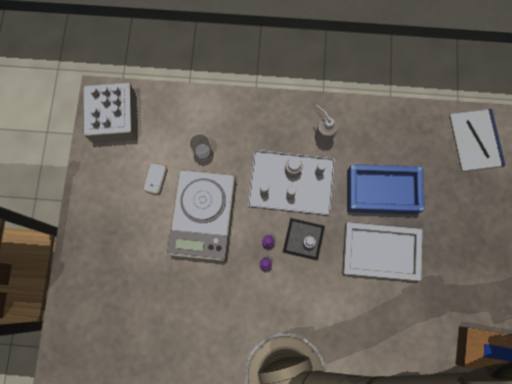

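Scene picture: the weight is on the dark pad at (174,220), with two purple decoys at (200,190) and (211,203). The tray holds the blank at (245,250) and three vials at (252,218), (226,232) and (215,265), with no jars. The spare rack at (440,185) is a look-alike. The top picture agrees.

```bash
cat >> h.py <<'E'
def quat(yaw): return [np.cos(yaw/2),np.sin(yaw/2),0,0]
def near(c,xy,zlo,zhi,rad):
    P=cloud(c).reshape(-1,3); m=(np.hypot(P[:,0]-xy[0],P[:,1]-xy[1])<rad)&(P[:,2]>zlo)&(P[:,2]<zhi)
    P=P[m]
    if len(P)<8: return None
    (x,y),r=cv2.minEnclosingCircle(P[:,:2].astype(np.float32))
    lo,hi=np.percentile(P[:,:2],[2,98],axis=0)
    return dict(n=len(P),circ=np.round([x,y,r],4).tolist(),mid=((lo+hi)/2).round(4).tolist(),ext=(hi-lo).round(3).tolist(),z=np.percentile(P[:,2],[5,50,95]).round(4).tolist())
def yaw0():
    q=telemetry.get_state()["ee_rot"]; return 2*np.arctan2(q[1],q[0])
E
python3 - <<'E'
from h import *
c=read_camera("top")
P=cloud(c)
m=((P[...,2]>0.085)&(P[...,2]<0.12)&(abs(P[...,0]-.63)<.11)&(abs(P[...,1]-.017)<.15)).astype(np.uint8)
n,l,st,ce=cv2.connectedComponentsWithStats(m)
for i in range(1,n): print(st[i,4],P[l==i].mean(0).round(4))
print("pan",near(c,(.532,.307),.072,.09,.075)); print("weight",near(c,(.425,-.053),.06,.09,.03))
for x in(.43,.6):
  for a in(0,np.pi/2): print(x,a,kin.ik([x,-.05,.3],quat(a)) is not None)
q=quat(0)
manip.movep([.43,-.15,.32],q); manip.movep([.43,-.053,.25],q)
c=read_camera("wrist");save(c,"w1.png");print("eye",c["eye"])
print("weight",near(c,(.425,-.053),.06,.09,.03),[(r["p"],w(c,r["xyz"]).round(4)) for r in spotter.pinpoint("wrist","check_weight_center")])
manip.movep([.53,.2,.3],q)
c=read_camera("wrist");save(c,"w2.png")
print("pan",near(c,(.532,.307),.072,.085,.075),[(r["p"],w(c,r["xyz"]).round(4)) for r in spotter.pinpoint("wrist","pan_top")])
s=telemetry.get_state();print(s["clock"],s["position"],s["q"])
E
```

```text
143 [0.6706 0.0147 0.1006]
60 [ 0.6698 -0.0752  0.0991]
63 [0.5847 0.1065 0.0988]
57 [0.5815 0.0175 0.0987]
pan {'n': 1171, 'circ': [0.5293, 0.3047, 0.0711], 'mid': [0.5344, 0.3041], 'ext': [0.117, 0.117], 'z': [0.0734, 0.0787, 0.0846]}
weight {'n': 74, 'circ': [0.4261, -0.0525, 0.0194], 'mid': [0.4249, -0.0526], 'ext': [0.03, 0.029], 'z': [0.0611, 0.0763, 0.083]}
0.43 0 True
0.43 1.5707963267948966 True
0.6 0 True
0.6 1.5707963267948966 True
eye [ 0.50014524 -0.05323071  0.41691247]
weight {'n': 539, 'circ': [0.4254, -0.0498, 0.0141], 'mid': [0.4262, -0.0501], 'ext': [0.024, 0.024], 'z': [0.0751, 0.0789, 0.0803]} [(0.92, array([0.4154, 0.0856, 0.0355])), (0.78, array([ 0.4247, -0.0499,  0.0381])), (0.74, array([ 0.414 , -0.2959, -0.    ])), (0.61, array([0.3422, 0.0885, 0.0391]))]
pan {'n': 8982, 'circ': [0.5341, 0.3077, 0.0651], 'mid': [0.5345, 0.3074], 'ext': [0.116, 0.116], 'z': [0.0778, 0.0791, 0.0804]} [(0.67, array([0.5389, 0.3103, 0.0875])), (0.5, array([ 0.4248, -0.0507,  0.0402]))]
5.45 [0.53005868 0.19775435 0.29984704] [-0.2232375   0.33747158 -0.31453154  1.85911226  0.12593614  0.96492314
 -2.16669499]
```

```bash
cat >> h.py <<'E'
def st(): return telemetry.get_state()
def fz(n=3):
    v=[]
    for _ in range(n): manip.sleep(.03); v.append(st()["wrist_force"][2])
    return np.mean(v)
def pick(xy,foot,up,opening,yaw=0.,hi=.30):
    "grip at TCP height foot+up; returns TCP height and the xy it was taken at"
    q=quat(yaw); manip.movep([*xy,hi],q); manip.gripper_to(opening)
    manip.move_l([*xy,foot+up+.03],.25); manip.move_l([*xy,foot+up],.08)
    p=st()["position"]; f0=fz(); manip.gripper_to(0.0)
    s=st(); print("grip",s["grip_width"],s["grasp_force"],"tcp",p.round(4),"f0",round(f0,2))
    manip.move_l([*xy,foot+up+.02],.08); manip.sleep(.2); f1=fz(5); print("load",f1-f0)
    manip.move_l([*xy,hi],.3); return f0,f1
def put(xy,foot,up,opening,f0,f1,yaw=0.,hi=.30,leave=.12,start=.008,stop=-.008):
    q=quat(yaw); manip.movep([*xy,hi],q); manip.move_l([*xy,foot+up+.04],.25); manip.move_l([*xy,foot+up+start],.08)
    manip.sleep(.2); b=fz(5); L=f1-f0; dz=start
    while dz>stop:
        dz-=.0007; manip.move_l([*xy,foot+up+dz],.03); f=fz()
        if f-b>-.85*L: break
    print("down dz",round(dz,4),"f",round(f-b,2),"tcp",st()["position"].round(4))
    manip.gripper_to(opening); manip.sleep(.2); print("free f",round(fz()-f0,2))
    manip.move_l([*xy,foot+up+leave],.2)
E
python3 - <<'E'
from h import *
W=(.4254,-.050); PAN=(.5343,.3076)
f0,f1=pick(W,.006,.022,.75,hi=.25)
put(PAN,.078,.022,.75,f0,f1,hi=.28)
c=read_camera("wrist");save(c,"w3.png")
print(near(c,PAN,.135,.16,.03),near(c,PAN,.06,.082,.075)); print(st()["clock"])
E
```

```text
grip 0.42463437501020423 30.000719726085663 tcp [ 0.4255 -0.0501  0.0285] f0 -0.04
load -5.0096045220679875
down dz -0.0032 f 4.79 tcp [0.5343 0.3076 0.0969]
free f 0.31
{'n': 1025, 'circ': [0.5341, 0.3076, 0.0142], 'mid': [0.535, 0.3074], 'ext': [0.025, 0.024], 'z': [0.143, 0.1478, 0.149]} {'n': 14873, 'circ': [0.5343, 0.3076, 0.0751], 'mid': [0.5366, 0.3077], 'ext': [0.132, 0.134], 'z': [0.0648, 0.0758, 0.0771]}
21.2917
```

View pics/w3.png

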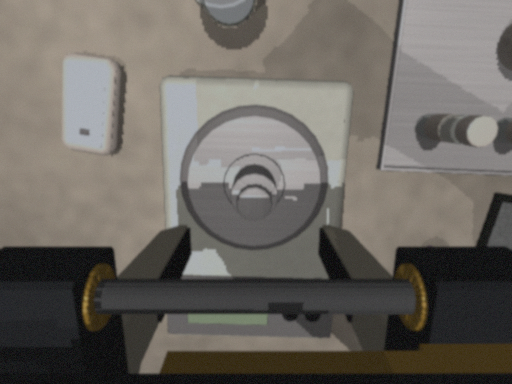

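The weight stands upright and centred on the pan at (255,200). I'll let it settle, then return it to the pad.

Run:
```python
from h import *
PAN=(.5341,.3076)
manip.sleep(2.5)
f0,f1=pick(PAN,.075,.022,.75,hi=.28)
put((.436,-.037),.006,.022,.75,f0,f1,hi=.25,leave=.2)
manip.movep([.62,.0,.33],quat(0))
c=read_camera("wrist");save(c,"w4.png");print(st()["clock"])
P=cloud(c)
m=((P[...,2]>0.085)&(P[...,2]<0.115)&(abs(P[...,0]-.63)<.12)&(abs(P[...,1]-.017)<.16)).astype(np.uint8)
n,l,s,ce=cv2.connectedComponentsWithStats(m)
for i in range(1,n):
    if s[i,4]>30: print(s[i,4],near(c,P[l==i].mean(0)[:2],.085,.115,.03))
print("w",near(c,(.436,-.037),.06,.09,.03))
c=read_camera("top"); print("blank top",near(c,(.671,.015),.09,.12,.06))
```

```text
grip 0.4266124097702847 29.999971389770508 tcp [0.5339 0.3076 0.0966] f0 0.27
load -5.034921709520411
down dz -0.0004 f 10.87 tcp [ 0.436  -0.037   0.0281]
free f -0.37
38.1917
988 {'n': 988, 'circ': [0.6719, 0.0174, 0.0209], 'mid': [0.6719, 0.0173], 'ext': [0.037, 0.037], 'z': [0.1016, 0.103, 0.1043]}
443 {'n': 443, 'circ': [0.671, -0.0728, 0.0138], 'mid': [0.6712, -0.0721], 'ext': [0.024, 0.025], 'z': [0.0939, 0.1, 0.1012]}
420 {'n': 420, 'circ': [0.5862, 0.1094, 0.0137], 'mid': [0.5869, 0.1088], 'ext': [0.025, 0.025], 'z': [0.0894, 0.0998, 0.1013]}
397 {'n': 397, 'circ': [0.5823, 0.0205, 0.0137], 'mid': [0.5829, 0.0203], 'ext': [0.025, 0.025], 'z': [0.0908, 0.0998, 0.1013]}
w None
blank top {'n': 98, 'circ': [0.6698, 0.0138, 0.0209], 'mid': [0.6674, 0.0145], 'ext': [0.029, 0.038], 'z': [0.0932, 0.1021, 0.1085]}
```

View pics/w4.png

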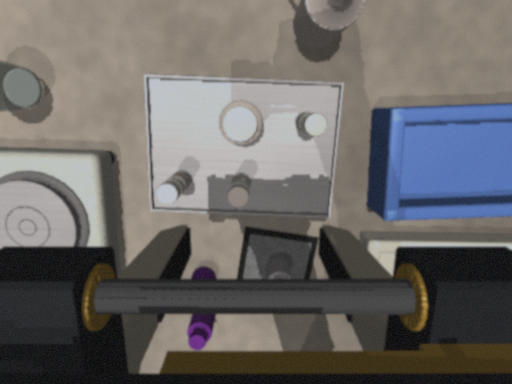

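Picture: the blank is at (241,122), vials at (314,123), (170,190) and (238,190), and the weight is back on the pad at (278,265). Next is weighing the blank.

Run:
```python
from h import *
PAN=(.5341,.3076)
f0,f1=pick((.6719,.0174),.004,.035,.85,hi=.28)
put(PAN,.078,.035,.85,f0,f1,hi=.30)
c=read_camera("wrist");save(c,"w5.png");print(near(c,PAN,.165,.19,.04))
manip.sleep(2.5); c=read_camera("wrist");b=near(c,PAN,.165,.19,.06);print(b, st()["clock"])
c=read_camera("top")
for n in("tall_box","low_box"):
    for r in spotter.outline_of("top",n)[:1]:
        P=cloud(c)[r["mask"]]; P=P[(P[:,2]>(.06 if n=="tall_box" else .035))&(P[:,2]<.085)]
        print(n,r["p"],cv2.minAreaRect(P[:,:2].astype(np.float32)),np.median(P,0))
```

```text
grip 0.5999069293535298 30.000329464673996 tcp [0.6716 0.0175 0.0385] f0 0.1
load -1.808570111406868
down dz -0.0011 f 2.48 tcp [0.5342 0.3077 0.112 ]
free f 0.08
{'n': 2598, 'circ': [0.5341, 0.3075, 0.0212], 'mid': [0.535, 0.3076], 'ext': [0.038, 0.037], 'z': [0.1737, 0.1759, 0.1771]}
{'n': 2575, 'circ': [0.5342, 0.3075, 0.0209], 'mid': [0.535, 0.3075], 'ext': [0.038, 0.037], 'z': [0.1739, 0.1759, 0.1771]} 54.5417
tall_box 0.68 ((0.6210414171218872, -0.2960217595100403), (0.15294884145259857, 0.24282987415790558), 2.154711961746216) [ 0.61821291 -0.29351513  0.07511031]
low_box 0.96 ((0.41350167989730835, -0.2968294620513916), (0.25368472933769226, 0.17076046764850616), 88.78961181640625) [ 0.40905525 -0.29840569  0.04532529]
```

View pics/w5.png

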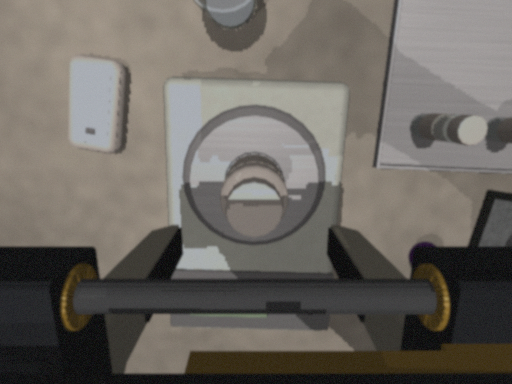

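The blank is centred and upright at (255,200), and has been standing for over 2.5 s. It goes to the low box next, then the vials get sorted.

Run:
```python
from h import *
f0,f1=pick((.5342,.3075),.077,.035,.85,hi=.30)
put((.413,-.295),.022,.035,.85,f0,f1,hi=.28,leave=.2)
for v,y in(((.671,-.0728),-.360),((.5823,.0205),-.295)):
    f0,f1=pick(v,.004,.045,.55,hi=.29)
    put((.62,y),.035,.045,.5,f0,f1,hi=.29,leave=.2)
    c=read_camera("wrist");print(near(c,(.62,y),.11,.14,.03),st()["clock"])
    print("blank",near(read_camera("top"),(.413,-.295),.09,.15,.05))
save(c,"w6.png")
```

```text
grip 0.0006765055043047989 0.13191092759370804 tcp [0.534  0.3075 0.1116] f0 0.22
load -0.32831619194890677
down dz 0.0059 f 0.29 tcp [ 0.413  -0.295   0.0629]
free f -0.37
grip 0.3033655909148152 30.000264644622803 tcp [ 0.6707 -0.0728  0.0485] f0 -0.34
load -0.3318422443282562
down dz 0.0066 f 0.37 tcp [ 0.62   -0.36    0.0866]
free f 0.32
{'n': 635, 'circ': [0.6202, -0.3599, 0.0138], 'mid': [0.6207, -0.3601], 'ext': [0.025, 0.024], 'z': [0.1219, 0.1309, 0.1322]} 78.5333
blank None
grip 0.29424047581782453 29.99856948852539 tcp [0.5822 0.0205 0.0488] f0 0.2
load -0.628825365651997
down dz -0.0004 f 6.22 tcp [ 0.6201 -0.295   0.0802]
free f -0.44
{'n': 634, 'circ': [0.6198, -0.295, 0.0137], 'mid': [0.6204, -0.2951], 'ext': [0.025, 0.024], 'z': [0.1213, 0.1308, 0.1321]} 93.3417
blank None
```

View pics/w6.png

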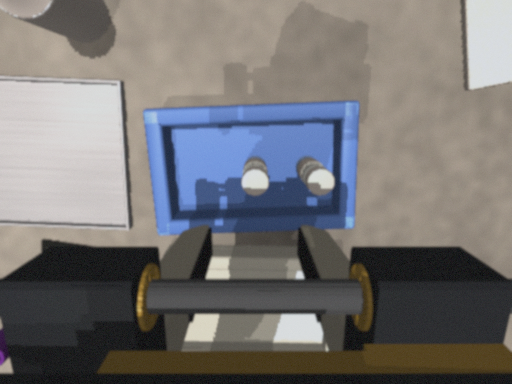

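Both vials stand at (255,180) and (319,180). The blank grasp closed on nothing, so the blank must have been knocked aside. I need to find it.

Run:
```python
from h import *
manip.movep([.53,.2,.34],quat(0))
c=read_camera("wrist");save(c,"w7.png")
print([(r["p"],w(c,r["xyz"]).round(4)) for r in spotter.pinpoint("wrist","blank_center")])
P=cloud(c); m=((P[...,2]>.10)&(P[...,2]<.2)&(np.hypot(P[...,0]-.534,P[...,1]-.3075)<.15)).astype(np.uint8)
n,l,s,ce=cv2.connectedComponentsWithStats(m)
for i in range(1,n):
    if s[i,4]>30: print(s[i,4],ce[i],near(c,P[l==i].mean(0)[:2],.10,.2,.06))
c=read_camera("scene");save(c,"s7.png");print([(r["p"],w(c,r["xyz"]).round(4)) for r in spotter.pinpoint("scene","blank_center")],st()["clock"])
```

```text
[(0.56, array([0.5717, 0.2937, 0.122 ]))]
2439 [170.51127511 134.72406724] {'n': 2439, 'circ': [0.5726, 0.2924, 0.0279], 'mid': [0.5734, 0.2879], 'ext': [0.049, 0.045], 'z': [0.1204, 0.1748, 0.177]}
[(0.91, array([0.5666, 0.2935, 0.1229]))] 95.4333
```

View pics/w7.png

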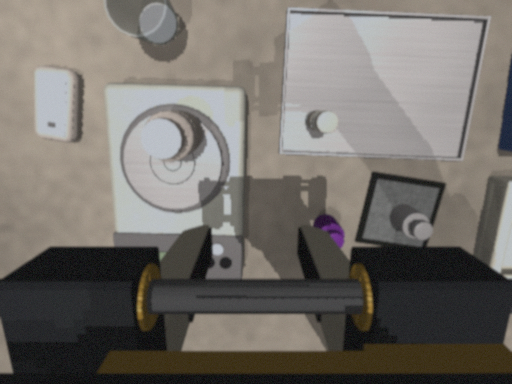

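View pics/s7.png

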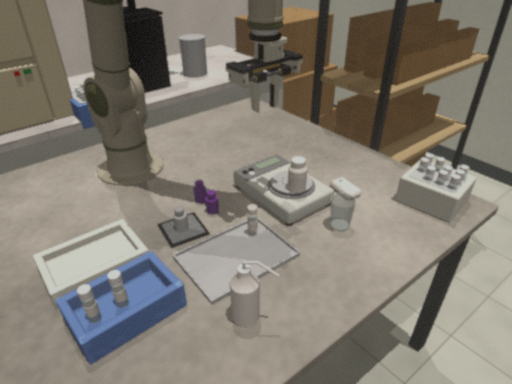

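The blank still stands on the pan at (168,138), about 4 cm off centre. It was knocked after the weighing had finished. I'll move it from there, then the last vial.

Run:
```python
from h import *
c=read_camera("wrist");b=near(c,(.5726,.291),.165,.19,.045);print(b)
f0,f1=pick(tuple(b["circ"][:2]),.077,.035,.85,hi=.30)
if st()["grip_width"]<.5: raise SystemExit("missed")
put((.413,-.295),.022,.035,.85,f0,f1,hi=.28,leave=.2)
print("blank",near(read_camera("wrist"),(.413,-.295),.10,.14,.04))
manip.movep([.52,.1,.3],quat(0)); c=read_camera("wrist"); v=near(c,(.5862,.1094),.085,.115,.04); print(v)
f0,f1=pick(tuple(v["circ"][:2]),.004,.045,.55,hi=.29)
if st()["grip_width"]<.2: raise SystemExit("missed")
f1=min(f1,f0-.6)
put((.62,-.230),.035,.045,.5,f0,f1,hi=.29,leave=.2)
manip.movep([.45,-.12,.36],quat(0))
c=read_camera("scene");save(c,"s8.png"); c=read_camera("wrist");save(c,"w8.png")
print("w",near(c,(.436,-.037),.06,.09,.03)); print("b",near(c,(.413,-.295),.10,.14,.04))
for y in(-.36,-.295,-.23): print(near(c,(.62,y),.11,.14,.03))
print(st()["clock"])
```

```text
{'n': 1404, 'circ': [0.5724, 0.2926, 0.0209], 'mid': [0.5727, 0.2919], 'ext': [0.037, 0.038], 'z': [0.1734, 0.1759, 0.1771]}
grip 0.6034952944054277 29.999428242444992 tcp [0.5722 0.2926 0.1116] f0 -0.15
load -1.9171718492300869
down dz 0.0003 f 1.96 tcp [ 0.4131 -0.295   0.0573]
free f 0.61
blank {'n': 1568, 'circ': [0.4136, -0.295, 0.0216], 'mid': [0.414, -0.2948], 'ext': [0.038, 0.037], 'z': [0.1098, 0.121, 0.1222]}
{'n': 491, 'circ': [0.5857, 0.1098, 0.0136], 'mid': [0.5858, 0.1097], 'ext': [0.023, 0.024], 'z': [0.0985, 0.0999, 0.1014]}
grip 0.29786475340828183 30.000472962856293 tcp [0.5855 0.1098 0.0486] f0 0.07
load -0.46067361056439454
down dz -0.0004 f 5.35 tcp [ 0.6201 -0.23    0.0802]
free f 0.28
w {'n': 322, 'circ': [0.436, -0.0371, 0.014], 'mid': [0.4368, -0.0378], 'ext': [0.024, 0.025], 'z': [0.0731, 0.0788, 0.0801]}
b {'n': 979, 'circ': [0.4137, -0.2938, 0.0224], 'mid': [0.4143, -0.2934], 'ext': [0.038, 0.038], 'z': [0.1034, 0.1208, 0.1224]}
{'n': 759, 'circ': [0.6185, -0.3591, 0.0143], 'mid': [0.6184, -0.3586], 'ext': [0.025, 0.025], 'z': [0.1153, 0.1305, 0.1323]}
{'n': 677, 'circ': [0.6188, -0.2946, 0.014], 'mid': [0.6179, -0.2939], 'ext': [0.025, 0.024], 'z': [0.1157, 0.1307, 0.1324]}
{'n': 643, 'circ': [0.619, -0.2301, 0.014], 'mid': [0.6184, -0.2293], 'ext': [0.025, 0.025], 'z': [0.1171, 0.1308, 0.1323]}
126.6667
```

View pics/s8.png

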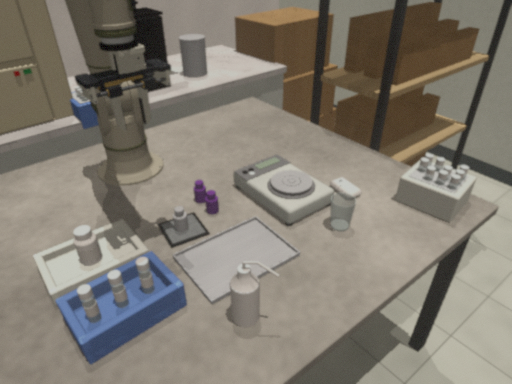

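View pics/w8.png

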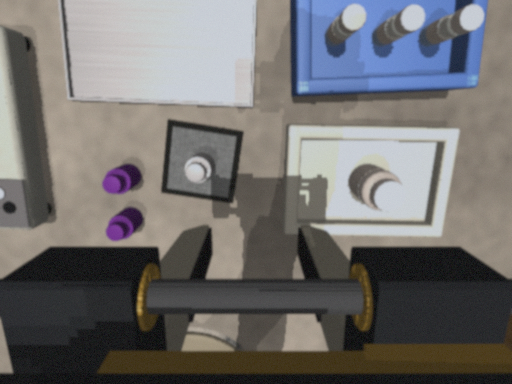

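Pictures: the weight is upright on its pad at (197,168), and the blank is in the low box at (380,190). Three vials are upright in the blue box, and the tray and pan are empty. The beaker, wash bottle and mouse are where they started.

```bash
python3 -c "
from h import *
print(manip.hand_in())"
```

```text
the job is handed in; nothing more can be done
None
```

I handed the job in at about 127 s: the check weight was weighed and is back upright on its pad, the trip blank was weighed centred and is in the low white box, all three vials (no jars came) are upright in the blue box, and the pan is empty; the blank was knocked about 4 cm aside on the pan after weighing, so my first grasp missed it, and one vial dropped about 6 mm on release but stayed upright.

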